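# Snap an air nozzle into its floor seat and tug-test it

### The arm

A 6-joint arm with a two-finger parallel gripper is mounted at the origin on the work surface. World frame = base frame: x ahead of the robot, y to its left, z up, the work surface at z = 0. Lengths are in m, angles in rad, forces in N, time in s.
With the tool pointing down it reaches from about 0.375 to 0.9 m from the base axis. Payload 3.1 kg.
Tool frame: the origin (TCP) lies midway between the tips of the shut fingers; the grasp point (between the pads) lies 19 mm behind it (pinch_z is the distance from the TCP to the grasp point, in m); y points along the fingers, z is the direction in which the jaws open and shut, and the axes are right-handed (so a half turn about y gives the same grasp; the last joint's range is limited). The gripper opens to 87 mm and grips with 3 to 60 N. Pads are 19 mm wide; open, the fingers measure 117 mm over their backs; the gripper's body (75 mm by 190 mm) begins 51 mm behind the grasp point.
Start: joints at [-1.5, 0.527, 1.433, -0, 1.181, -0.178], TCP at [0.154, -0.606, 0.223] pointing down, gripper open.
Joint ranges: [-3.08, 3.08], [-0.75, 2.2], [0.22, 2.44], [-1.43, 4.57], [0, 2.65], [-2.85, 2.85]. Speed limits (rad/s): [2.79, 2.79, 3.14, 3.14, 3.14, 3.14].

### API

Orientations are given as a unit quaternion [x, y, z, w].
In Python, from rig import * gives the robot as it stands.
- The arm moves only by the tool drive_tool, never from a script. Its argument "plan" is a list of rows, each a list of 7 numbers: the shift along the tool's x, y, z in mm, then the turn, a rotation vector about the tool's x, y, z in degrees, then the finger opening in mm, from 0 to 87. A call has 1 to 10 rows; each row is the pose to reach, as a shift and turn from the pose commanded when the call began, along the tool's axes at that moment; what a row does not reach only later rows make up. A row lasts 1/10 s, in which the tool goes at most 50 mm and 8.59 degrees, less where a joint would pass 70% of its speed; a pose out of reach is approached as far as the arm can. A call with a gripper value outside its range is refused whole. The fingers move at their own pace and stop on an object; "newtons" is the grip in N (left out, the last holds). Time passes only in rows, so rows that repeat a pose let the fingers close. It gives the time, the measured TCP pose, the force and the opening at its end, in the units of the state.
- get_obs(): the state, without advancing time (a new reading comes with each control period).
- camera(name): name is "scene" or "top" or "wrist"; returns the picture (480x640x3 uint8, blue, green, red); there is no depth.
- get_calibration(name): a dict with "fx", "fy", "cx", "cy" (pixels), "origin" and "rotation" of the camera in the world; the wrist camera has in their place "tool_from_camera" (4x4, takes a point from camera to tool coordinates, whose origin is the TCP and whose axes are the tool frame's). Camera axes: x right, y down, z forward; pixel columns grow to the right and rows downward; lengths in m; the calibration is good to about 2 mm. A picture is of the moment at which its call begins: read the wrist's pose just before it. get_calibration takes no time and is no camera call.
- hand_in(): hands the job in, once; it reports no verdict.
Trained networks look in the newest picture that a camera, given by its name, has taken for a name from the list of things; names that differ only in an ending like _2 or _b are one class to them, and where a whole thing is asked for, a point or a joint stands for the part that bears it (a point fixed in the world has none). Each returns a list of dicts, best first, with "conf" (0 to 1); they miss things now and then, are a little off and sometimes report something else, mostly with a low value. They report only what shows in the picture. A call takes as long as a camera call. They do not tell look-alikes from the thing itself.
- spot_in(camera, target): "location" ([column, row] in pixels, amid what is visible of it).
- mark_of(camera, target): "location" ([column, row] in pixels: a listed point, or the origin of a listed thing).
The state is a dict: "time": time; "q": joint angles; "joint_velocities": joint speeds; "joint_torque": joint torques, N m; "position": TCP position; "tool_rot": TCP orientation; "ft_force": force on the tool from outside, world axes, zero at the start; "moment": the same for the moment, N m; "grip_width": finger opening in m.
Only numpy, scipy, OpenCV 4.12 (cv2) and the standard library are available. Lean on these libraries where they do the work, as an engineer would, in place of code of your own. Each camera call takes 0.05 s, during which the arm holds its last target. There are 200 camera calls.

### The job

Take the perforated air nozzle out of the wooden stand, press it into the hole of the steel seat just until it snaps in and its flange is fully home, then tug it straight up with about 14 N over its own weight (never over 25 N) and keep that pull on for a second to prove that the clip holds it. Then let it back down home, let go and move clear, leaving it standing upright in the seat; do not ram it, and leave the other parts alone.

Things in the scene. Friction and masses are not known exactly. Their poses are not given: they have to be found in the camera images.
- nozzle: Loose steel air nozzle, 0.22 to 0.45 kg, hanging by its flange in the wooden stand at the start, tip 10 mm above the bench. Round about its own z (up). Origin: centre of its lower tip. From the tip up: spigot 0 to 52 mm, flange 48 mm diameter 52 to 58 mm, perforated body 40 mm diameter 58 to 116 mm, head 43 mm diameter 116 to 126 mm.
- nozzle_flange (a point): Centre of the underside of the nozzle's flange, 52 mm above its tip. The spigot below it, from the tip up: round nose (half ball of 24 mm diameter) to 12 mm, bulb 24 mm diameter to 22 mm with a square upper shoulder, groove 14 mm diameter 22 to 39 mm up, collar 24 mm diameter 44 to 52 mm up.
- nozzle_grip (a point): Point on the nozzle's axis 104 mm above the tip (22 mm below its top), good to grip the 40 mm body from above.
- stand: Fixed wooden block 90 x 90 mm, 62 mm tall, with a 32 mm hole right through its middle that holds the nozzle at the start. Origin: centre of the underside, z up.
- seat: Fixed steel seat: base plate 140 (x) x 100 (y) x 8 mm, on it a bridge with a top slab 60 (x) x 76 (y) mm, 10 mm thick, upper face 66 mm above the bench, with a 26 mm hole in its middle. Origin: centre of the underside on the bench, z up.
- seat_top (a point): Centre of the hole's mouth on the slab's upper face, 66 mm above the bench; home is flange on this face. Two sprung brass jaws under the slab: the nose spreads them along the seat's x and they snap into the groove. They meet the nose with the flange 24 to 36 mm up; snapping past takes 3 to 12 N down, then the flange meets the slab, a rigid stop. Unsnapped, the nozzle pulls straight out.
- clip (a joint): Lift in m (0 at rest, up positive, at most 0.008) of the spring clip that carries the two jaws under the slab. Pulled up, a snapped nozzle first rises freely by a play of 2.5 to 12 mm that differs from seat to seat, then its bulb catches the jaws and lifts the clip against a spring: 4 N preload plus 6 N per mm (a pull of 14 N, beside the nozzle's weight, lifts it 1.7 mm).
- bell_cap: Bystander: loose dark steel bell cap, 72 mm diameter, 85 mm tall, upright; origin centre of underside.
- sleeve: Bystander: loose steel sleeve, 60 mm outer, 42 mm inner diameter, 50 mm tall; origin centre of underside.
- spanner: Bystander: loose steel spanner 170 mm long lying flat; origin under its middle.
There are look-alikes about, which are no part of the job. What is shaped like the seat but green or turquoise is not meant.

How it is judged:
On the way, in this order (a step that is already met when the one before it is completed fails the run):
1. the nozzle is snapped in with its flange home on the seat (within 2 mm), the clip at rest (z of nozzle_flange in the frame of seat_top below 0.002 m and horizontal distance between nozzle_flange and seat_top below 0.005 m and angle between the z axis of nozzle and the z axis of seat, either way round below 0.06 rad and value of joint clip below 0.0005 m), for 0.2 s.
2. the snapped-in nozzle is pulled up against the clip with 9 to 18 N (clip lifted 0.83 to 2.33 mm) for 0.8 s on end (value of joint clip between 0.00083 and 0.00233 m and z of nozzle_flange in the frame of seat_top above 0.002 m and contact force between the fingers and nozzle above 2 N), for 0.8 s.
At the end, for the whole second after the job is handed in: The nozzle stands upright (within 3.4 degrees) and at rest in the seat, released, its flange home within 2 mm of the slab and within 5 mm of the hole's centre, the clip back at rest (all of step 1 and linear speed of nozzle below 0.02 m/s); the robot touches nothing.
It fails at once if the clip is pulled with more than about 26 N (lifted over 3.7 mm) (value of joint clip above 0.0037 m).
It fails at once if the nozzle is rammed on the seat with more than 45 N (contact force between nozzle and seat above 45 N).
It fails at once if a bystander is moved by more than 30 mm (distance of any of bell_cap, sleeve, spanner from where it was at the start of the episode above 0.03 m).
It also fails if it takes over 58 s, if anything falls off the work surface, if the arm or the gripper's body presses on something with over 40 N, if the wrist force passes 120 N, or if a joint passes its speed limit or range.

## Working session

There is one attempt and no reset: what is moved stays moved. The work goes in short steps, Python scripts to look and compute and a tool call to move; the robot and the scene stay as the last step left them, time stands still between calls to the robot, and variables do not carry over. Pictures are saved under pics/ and viewed, about 8 in all and at most 12, crops included, and the job is handed in when it is done.

Besides the shell and the picture viewer there is one more tool, called by a JSON object that holds its "name" and its "arguments". drive_tool: Moves the arm, as the interface text tells. Its arguments: {"type":"object","properties":{"plan":{"type":"array","items":{"type":"array","items":{"type":"number"}}},"newtons":{"type":"number"}},"required":["plan"]}

```bash
mkdir -p pics; ls
python3 - <<'E'
from rig import *
import cv2
for c in ("scene","top"):
    cv2.imwrite(f"pics/{c}1.png",camera(c))
    k=get_calibration(c); print(c,k)
    for t in ("nozzle","nozzle_grip","stand","seat","seat_top","bell_cap","sleeve","spanner"):
        print(t,[(round(d["conf"],2),[round(v) for v in d["location"]]) for d in mark_of(c,t)])
print(get_calibration("wrist")); print(get_obs())
E
```

```text
pics
scene {'fx': 454.99086633179934, 'fy': 454.99086633179934, 'cx': 319.23410593105325, 'cy': 238.70777114376946, 'origin': array([1.2576304 , 0.34799223, 0.60849264]), 'rotation': array([ 0.43386945,  0.75798871, -0.42952356, -0.22960821])}
nozzle []
nozzle_grip [(0.97, [423, 239])]
stand [(0.78, [420, 285]), (0.44, [297, 258])]
seat [(0.98, [340, 218]), (0.59, [170, 266]), (0.58, [297, 254])]
seat_top [(0.93, [340, 200]), (0.86, [298, 227]), (0.83, [236, 206]), (0.67, [162, 242]), (0.38, [423, 240])]
bell_cap [(0.59, [283, 322])]
sleeve [(0.84, [402, 389])]
spanner []
top {'fx': 594.4988237084794, 'fy': 594.4988237084794, 'cx': 327.863783668683, 'cy': 242.64819583183288, 'origin': array([ 0.39991685, -0.1292293 ,  1.3486123 ]), 'rotation': array([ 0.70773388, -0.70407096,  0.04175079, -0.04066586])}
nozzle [(0.75, [220, 270])]
nozzle_grip [(0.84, [210, 270])]
stand [(0.97, [222, 273])]
seat [(0.89, [455, 183]), (0.83, [438, 275]), (0.75, [355, 351]), (0.58, [348, 262])]
seat_top [(0.97, [461, 178]), (0.78, [353, 354]), (0.66, [352, 261]), (0.59, [444, 272])]
bell_cap [(0.55, [305
[... 561 characters left out ...]
,
         1.00000000e+00]])}
{'time': 0.9, 'q': array([-1.50048453e+00,  5.27485636e-01,  1.43270320e+00, -2.37968801e-05,
        1.18136637e+00, -1.78464506e-01]), 'joint_velocities': array([ 0.00075315, -0.00049488, -0.0009066 ,  0.00074224, -0.00041641,
       -0.00206695]), 'joint_torque': array([ 8.86430080e-04, -4.39992642e+01, -1.76988977e+01,  6.35551312e-02,
        5.03796735e-02, -1.59431789e-05]), 'position': array([ 0.1539287 , -0.60573298,  0.22255621]), 'tool_rot': array([ 0.08774072, -0.70163031,  0.70165591, -0.08772375]), 'ft_force': array([ 0.5051032 , -0.53789355, -0.01998157]), 'moment': array([-0.00549305,  0.01024896,  0.0328127 ]), 'grip_width': 0.08688650827595282}
```

View pics/scene1.png

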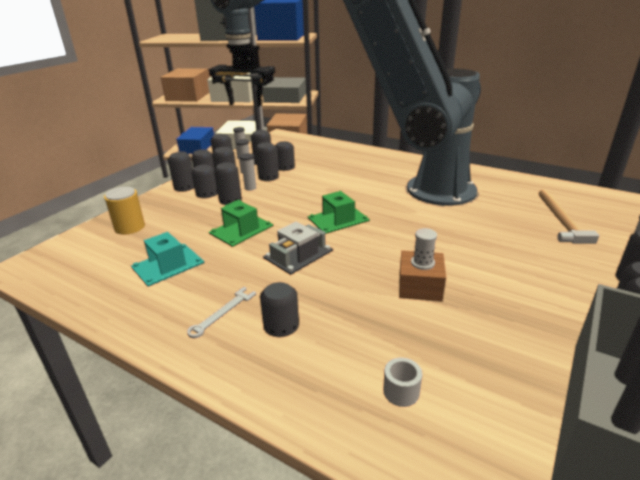

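View pics/top1.png

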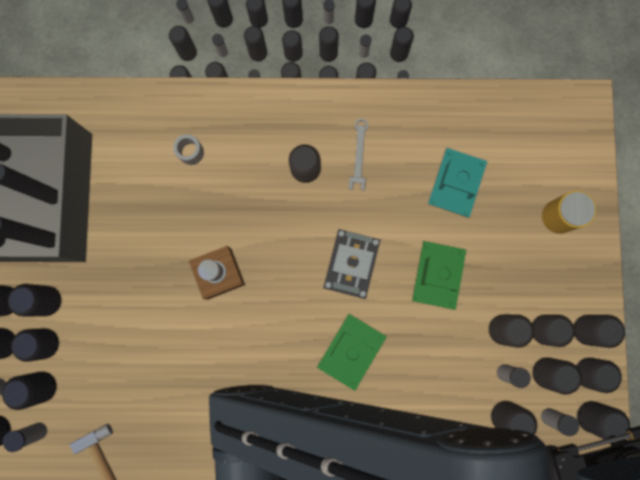

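The nozzle (bare steel, wooden stand) is at scene (423,239) and top (210,270). It could be confused with the grey posts at scene (243,150) and the sleeve at top (188,150).
Candidates for the seat:
- Steel grey: scene (298,227), top (352,262). This is the one I choose.
- Green: top (438,275) and (352,352).
- Turquoise: top (458,182).

```bash
cat > h.py <<'E'
from rig import *
import cv2, numpy as np
from scipy.spatial.transform import Rotation as R
def ray(c,px,obs=None):
    k=get_calibration(c); d=np.array([(px[0]-k["cx"])/k["fx"],(px[1]-k["cy"])/k["fy"],1])
    if c=="wrist":
        T=k["tool_from_camera"]; Q=R.from_quat(obs["tool_rot"]).as_matrix()
        return obs["position"]+Q@T[:3,3], Q@T[:3,:3]@d
    return k["origin"],R.from_quat(k["rotation"]).as_matrix()@d
def on_z(c,px,z,obs=None):
    o,d=ray(c,px,obs); return o+d*(z-o[2])/d[2]
def proj(p,obs):
    k=get_calibration("wrist");T=k["tool_from_camera"];Q=R.from_quat(obs["tool_rot"]).as_matrix()
    v=T[:3,:3].T@(Q.T@(np.asarray(p)-obs["position"])-T[:3,3]); return [k["cx"]+k["fx"]*v[0]/v[2],k["cy"]+k["fy"]*v[1]/v[2]]
def move_to(p,obs):  # mm shift in tool axes
    return np.round(1000*R.from_quat(obs["tool_rot"]).inv().apply(np.asarray(p)-obs["position"]),1)
E
python3 - <<'E'
from h import *
np.set_printoptions(precision=4,suppress=True)
o=get_obs(); print(R.from_quat(o["tool_rot"]).as_matrix())
print("grip",on_z("top",(210,270),.114),on_z("scene",(423,239),.114))
print("seat",on_z("top",(352,261),.066),on_z("scene",(298,227),.066))
print("corners",[on_z("top",p,.008)[:2] for p in ((338,230),(380,238),(367,297),(325,290))])
print("bell,sleeve",on_z("top",(305,160),.085),on_z("top",(188,150),.05))
p=on_z("top",(210,270),.114); p[2]=.22; print("shift",move_to(p,o))
im=cv2.imread("pics/top1.png")[210:310,170:410]; cv2.imwrite("pics/crop1.png",cv2.resize(im,None,fx=3.3,fy=3.3,interpolation=cv2.INTER_CUBIC))
E
```

```text
[[-0.9692 -0.      0.2462]
 [-0.2462 -0.     -0.9692]
 [ 0.     -1.      0.    ]]
grip [0.486 0.114 0.114] [0.4777 0.1092 0.114 ]
seat [ 0.5105 -0.1833  0.066 ] [ 0.4929 -0.19    0.066 ]
corners [array([ 0.5861, -0.1538]), array([ 0.5682, -0.2493]), array([ 0.4345, -0.2194]), array([ 0.4497, -0.125 ])]
bell,sleeve [ 0.7287 -0.0801  0.085 ] [0.7593 0.1834 0.05  ]
shift [-499.1    2.5 -615.8]
```

View pics/crop1.png

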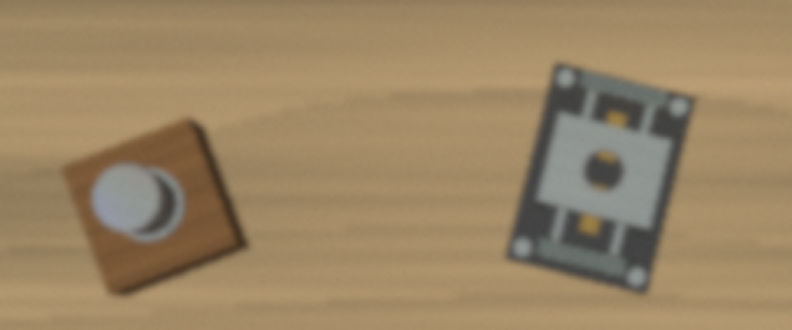

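The crop confirms both choices: a steel nozzle in the wooden stand, and the grey seat with brass jaws, hole at top (353,262). I'll go over the seat first for a wrist look.

{"name": "drive_tool", "arguments": {"plan": [[-44,-2,-32,0,0,0,87],[-88,-4,-64,0,0,0,87],[-132,-6,-96,0,0,0,87],[-176,-8,-128,0,0,0,87],[-220,-10,-160,0,0,0,87],[-264,-12,-192,0,0,0,87],[-308,-14,-224,0,0,0,87],[-352,-16,-256,0,0,0,87],[-396,-18,-288,0,0,0,87],[-440,-20,-320,0,0,0,87]]}}

```text
time: 1.9
position: [0.4744, -0.2197, 0.2413]
tool_rot: [0.087, -0.701, 0.702, -0.088]
ft_force: [-0.1, -0.6, 0.3]
grip_width: 0.0872
```

{"name": "drive_tool", "arguments": {"plan": [[0,0,0,0,0,0,87],[0,0,0,0,0,0,87],[0,0,0,0,0,0,87]]}}

```text
time: 2.2
position: [0.4727, -0.2221, 0.2409]
tool_rot: [0.088, -0.702, 0.702, -0.087]
ft_force: [-0.5, 0.0, 0.1]
grip_width: 0.0868
```

Run:
```python
from h import *
np.set_printoptions(precision=4,suppress=True)
o=get_obs(); im=camera("wrist"); cv2.imwrite("pics/w1.png",im)
print(o["time"],o["position"],o["q"],o["ft_force"])
for t in ("seat_top","seat"): print(t,[(round(d["conf"],2),np.round(d["location"],1), on_z("wrist",d["location"],.066,o)) for d in mark_of("wrist",t)])
print("expected px",proj([.5105,-.1833,.066],o))
```

```text
2.2 [ 0.4727 -0.2221  0.2409] [-0.6531  0.3665  1.6666 -0.0006  1.1087  0.6698] [-0.5235  0.0296  0.1411]
seat_top [(0.83, array([286.8, 173.4]), array([ 0.5064, -0.1806,  0.066 ])), (0.77, array([245.4, 351.3]), array([ 0.3127, -0.1796,  0.066 ])), (0.68, array([478. , 245.5]), array([ 0.4843, -0.3789,  0.066 ])), (0.64, array([620. ,  22.1]), array([ 0.6996, -0.4263,  0.066 ]))]
seat [(0.95, array([572. ,  43.6]), array([ 0.6743, -0.3937,  0.066 ])), (0.93, array([452.5, 228.5]), array([ 0.4944, -0.3488,  0.066 ])), (0.77, array([255.1, 323.3]), array([ 0.3475, -0.183 ,  0.066 ])), (0.67, array([290.7, 163.6]), array([ 0.5161, -0.1821,  0.066 ]))]
expected px [np.float64(290.6376038002054), np.float64(169.8680024353123)]
```

View pics/w1.png

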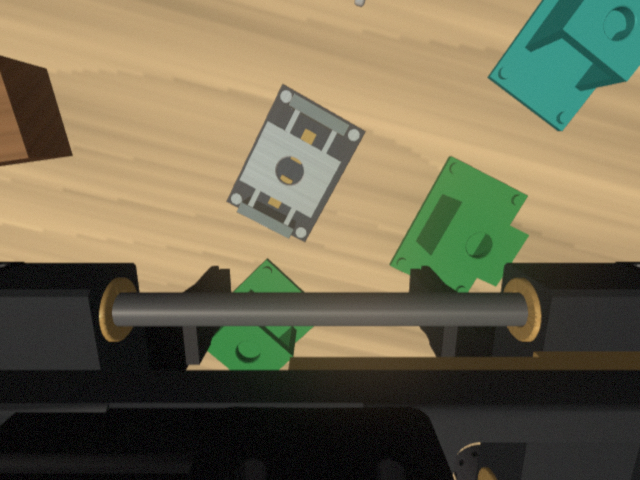

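The picture shows the steel seat's hole at (290,171), matching the prediction from the top camera. The wooden stand is at the left edge, and the green and turquoise look-alikes are on the right and below. Next, the nozzle.

{"name": "drive_tool", "arguments": {"plan": [[-6,0,-46,0,0,0,87],[-12,0,-92,0,0,0,87],[-18,0,-138,0,0,0,87],[-24,0,-184,0,0,0,87],[-30,0,-230,0,0,0,87],[-36,0,-276,0,0,0,87],[-40,0,-322,0,0,0,87],[-40,0,-322,0,0,0,87],[-40,0,-322,0,0,0,87],[-40,0,-322,0,0,0,87]]}}

```text
time: 3.35
position: [0.4333, 0.0992, 0.241]
tool_rot: [0.087, -0.702, 0.702, -0.087]
ft_force: [-0.3, 0.3, 0.0]
grip_width: 0.0867
```

Run:
```python
from h import *
np.set_printoptions(precision=4,suppress=True)
o=get_obs(); im=camera("wrist"); cv2.imwrite("pics/w2.png",im)
print(o["time"],o["position"],o["q"],o["ft_force"])
for t,z in (("nozzle_grip",.114),("nozzle_flange",.062),("stand",0)): print(t,[(round(d["conf"],2),np.round(d["location"],1), on_z("wrist",d["location"],z,o)) for d in mark_of("wrist",t)])
# hole of seat in the previous picture
w=cv2.imread("pics/w1.png"); g=cv2.cvtColor(w,cv2.COLOR_BGR2GRAY)[150:195,268:312]
print(cv2.resize(g,(22,22),interpolation=cv2.INTER_AREA))
```

```text
3.35 [0.4333 0.0992 0.241 ] [-0.0271  0.2576  1.8427 -0.0005  1.0407  1.2972] [-0.2909  0.3336  0.0193]
nozzle_grip [(0.64, array([317.5, 161.8]), array([0.4867, 0.1155, 0.114 ]))]
nozzle_flange []
stand []
[[177 176 178 177 175 176 176 175 176 174 172 170 171 174 173 172 174 177
  176 174 173 175]
 [174 175 176 178 177 177 176 177 175 175 175 173 173 172 173 172 172 173
  175 176 175 173]
 [176 176 174 175 177 176 176 177 173 168 167 167 173 173 172 172 172 173
  170 172 176 178]
 [178 177 176 174 174 174 172 158 141 123 118 137 159 165 171 173 171 172
  171 172 171 174]
 [179 180 177 177 176 168 139 108  94  90  89 110 139 151 159 168 173 172
  170 171 171 172]
 [178 177 179 180 173 135  98  90  90  90  89  89  98 120 142 157 168 174
  174 172 171 171]
 [177 177 176 177 150 102  89  88  90  89  88  89  89  89 103 126 143 169
  175 174 174 172]
 [178 178 177 173 118  89  89  90  90  89  89  89  87  87  88  90  98 147
  176 176 174 174]
 [176 177 177 159 104  90  90  89  89  90  90  89  87  88  88  88  89 121
  171 175 176 176]
 [175 175 175 152  94  89  91  88  90  89  90  87  87  8
[... 453 characters left out ...]
7 114  92  91  89  93 133 172
  176 177 176 175]
 [180 179 179 176 175 159 120 116 135 150 155 144  99  91  97 132 166 175
  176 175 175 175]
 [179 180 179 178 177 175 164 136 118 119 127 120 105 118 143 169 175 175
  175 174 174 174]
 [177 178 177 178 179 179 176 173 162 150 148 149 158 166 173 175 175 175
  176 176 175 174]
 [175 174 176 177 177 178 177 178 177 173 171 172 174 176 177 176 175 175
  175 176 175 175]
 [173 174 174 174 176 176 177 177 178 176 175 174 172 173 174 178 177 177
  175 175 174 175]
 [174 176 174 174 175 175 174 176 177 177 177 176 175 172 172 173 174 176
  175 175 174 175]
 [173 176 175 175 173 172 173 174 176 176 177 177 178 176 175 171 170 171
  175 177 176 175]]
```

View pics/w2.png

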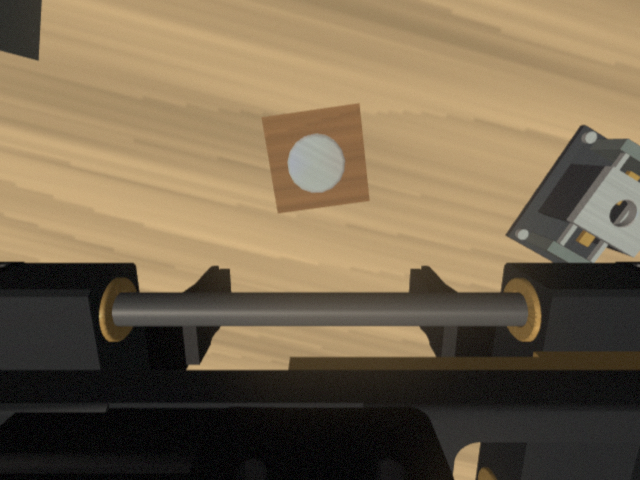

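The picture shows the nozzle head as a disc at about (316,163) in the wooden stand. The view between the fingers is clear.

Run:
```python
from h import *
np.set_printoptions(precision=4,suppress=True)
o=get_obs()
im=cv2.imread("pics/w2.png"); hsv=cv2.cvtColor(im,cv2.COLOR_BGR2HSV)[120:205,270:365]
m=((hsv[...,1]<60)&(hsv[...,2]>120)).astype(np.uint8)
c=max(cv2.findContours(m,0,2)[0],key=cv2.contourArea); (x,y),r=cv2.minEnclosingCircle(c); print(x+270,y+120,r,cv2.fitEllipse(c))
n=on_z("wrist",(x+270,y+120),.136,o); print("nozzle",n)
n[2]=.095; print(move_to(n,o))
o1=dict(o); o1["position"]=np.array([.4727,-.2221,.2409]); print("seat",on_z("wrist",(289.3,170.6),.066,o1))
```

```text
316.3278923034668 162.97329330444336 29.34767723083496 ((45.6982307434082, 42.89262008666992), (56.03266143798828, 57.69175720214844), 3.498267412185669)
nozzle [0.4864 0.1163 0.136 ]
[-55.9 145.9  -3.6]
seat [ 0.5097 -0.1823  0.066 ]
```

{"name": "drive_tool", "arguments": {"plan": [[-30,0,-2,0,0,0,87],[-56,10,-4,0,0,0,87],[-56,55,-4,0,0,0,87],[-56,95,-4,0,0,0,87],[-56,125,-4,0,0,0,87],[-56,146,-4,0,0,0,87],[-56,146,-4,0,0,0,87],[-56,146,-4,0,0,0,87]]}}

```text
time: 4.35
position: [0.4864, 0.1176, 0.0949]
tool_rot: [-0.087, 0.702, -0.702, 0.087]
ft_force: [-0.3, -0.4, 0.6]
grip_width: 0.0869
```

{"name": "drive_tool", "arguments": {"plan": [[0,0,0,0,0,0,36],[0,0,0,0,0,0,36],[0,0,0,0,0,0,36],[0,0,0,0,0,0,36],[0,0,0,0,0,0,36],[0,0,0,0,0,0,36],[0,0,0,0,0,0,36],[0,0,0,0,0,0,36]], "newtons": 40}}

```text
time: 5.15
position: [0.4864, 0.1179, 0.095]
tool_rot: [0.088, -0.701, 0.702, -0.088]
ft_force: [0.5, -1.9, 0.4]
grip_width: 0.0413
```

{"name": "drive_tool", "arguments": {"plan": [[0,0,0,0,0,0,20],[0,0,0,0,0,0,20],[0,0,0,0,0,0,20]], "newtons": 45}}

```text
time: 5.45
position: [0.4864, 0.1179, 0.095]
tool_rot: [0.088, -0.701, 0.702, -0.088]
ft_force: [1.5, -3.0, 1.6]
grip_width: 0.0413
```

{"name": "drive_tool", "arguments": {"plan": [[0,-5,0,0,0,0,20],[0,-10,0,0,0,0,20],[0,-20,0,0,0,0,20],[0,-30,0,0,0,0,20],[0,-30,0,0,0,0,20],[0,-30,0,0,0,0,20]]}}

```text
time: 6.05
position: [0.4862, 0.1183, 0.1255]
tool_rot: [0.087, -0.702, 0.702, -0.088]
ft_force: [-0.9, 0.1, -3.8]
grip_width: 0.0412
```

{"name": "drive_tool", "arguments": {"plan": [[0,-20,0,0,0,0,20],[0,-50,0,0,0,0,20],[8,-65,35,0,0,0,20],[18,-65,75,0,0,0,20],[28,-65,115,0,0,0,20],[40,-65,155,0,0,0,20],[52,-65,195,0,0,0,20],[64,-65,230,0,0,0,20],[76,-65,265,0,0,0,20],[81,-65,297,0,0,0,20]]}}

```text
time: 7.05
position: [0.4792, -0.1909, 0.1894]
tool_rot: [-0.088, 0.702, -0.701, 0.087]
ft_force: [0.5, 0.7, -3.4]
grip_width: 0.0406
```

{"name": "drive_tool", "arguments": {"plan": [[0,0,0,0,0,0,20],[0,0,0,0,0,0,20],[0,0,0,0,0,0,20]]}}

```text
time: 7.35
position: [0.4797, -0.1883, 0.1894]
tool_rot: [-0.088, 0.702, -0.701, 0.087]
ft_force: [-0.2, 0.9, -3.3]
grip_width: 0.0406
```

Run:
```python
from h import *
np.set_printoptions(precision=4,suppress=True)
o=get_obs(); im=camera("wrist"); cv2.imwrite("pics/w3.png",im)
Q=R.from_quat(o["tool_rot"]).as_matrix()
print(o["time"],o["position"],o["ft_force"],o["grip_width"]); print(Q)
print("tip exp",proj(o["position"]+Q@[0,.085,0],o),"hole exp",proj([.5097,-.1823,.066],o))
for t,z in (("seat_top",.066),("nozzle",o["position"][2]-.085),("nozzle_flange",o["position"][2]-.033)): print(t,[(round(d["conf"],2),np.round(d["location"],1), on_z("wrist",d["location"],z,o)) for d in mark_of("wrist",t)])
cv2.imwrite("pics/w3c.png",cv2.resize(im[120:300,200:440],None,fx=3.3,fy=3.3,interpolation=cv2.INTER_CUBIC))
```

```text
7.35 [ 0.4797 -0.1883  0.1894] [-0.2242  0.8896 -3.3365] 0.040638432122450045
[[-0.9691 -0.0019  0.2466]
 [-0.2466  0.0018 -0.9691]
 [ 0.0014 -1.     -0.0022]]
tip exp [np.float64(321.27230334644133), np.float64(243.18965259957164)] hole exp [np.float64(323.4220198690347), np.float64(193.74391490581803)]
seat_top [(0.79, array([320.5, 195.6]), array([ 0.5077, -0.1804,  0.066 ])), (0.6, array([541.4, 277.2]), array([ 0.4865, -0.3803,  0.066 ]))]
nozzle []
nozzle_flange []
```

View pics/w3c.png

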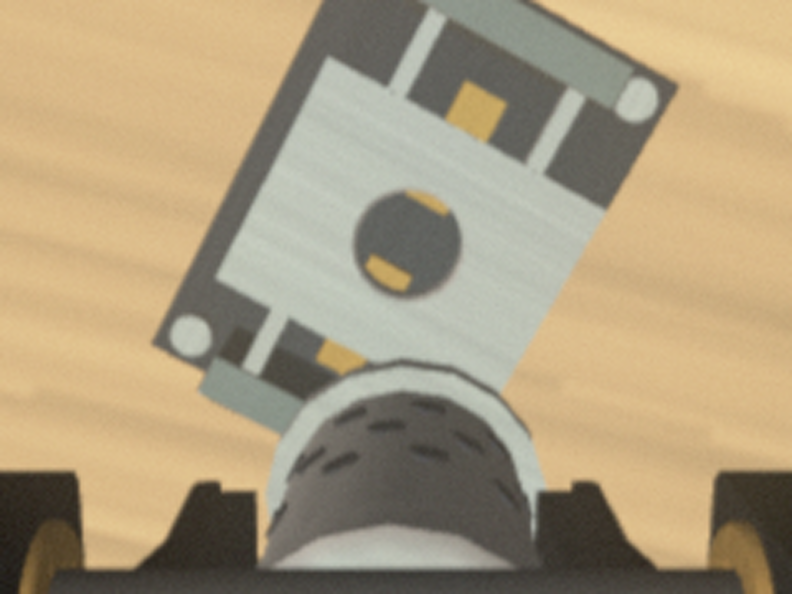

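The picture shows the hole at full-frame (323.6,194), exactly where predicted, and the nozzle's flange rim arc with its top near (323,231). I'll fit the rim to get the nozzle's offset in the grip.

Run:
```python
from h import *
from scipy.optimize import least_squares
np.set_printoptions(precision=2,suppress=True)
o=get_obs(); o["position"]=np.array([.4797,-.1883,.1894]); Q=R.from_quat(o["tool_rot"]).as_matrix()
g=cv2.GaussianBlur(cv2.cvtColor(cv2.imread("pics/w3.png"),cv2.COLOR_BGR2GRAY),(3,3),0).astype(float)
P=lambda v: np.array(proj(o["position"]+Q@(np.array(v)/1000),o))
# rim 24 mm radius at y=27 (top), walk out from the ring along radial direction, find bright->dark edge
pts=[]
for a in np.radians(np.arange(120,241,6)):
    s=np.arange(21,28,.1); v=[P([r*np.cos(a),27,r*np.sin(a)]) for r in s]
    val=cv2.remap(g.astype(np.float32),np.array(v,np.float32)[:,None,0],np.array(v,np.float32)[:,None,1],1).ravel()
    d=np.gradient(np.convolve(val,np.ones(5)/5,"same"))[5:-5]; i=d.argmin()+5
    if d.min()<-1: pts.append((np.degrees(a),s[i],d.min()))
p=np.array(pts); print(p)
a=np.radians(p[:,0]); xy=np.c_[p[:,1]*np.cos(a),p[:,1]*np.sin(a)]
f=least_squares(lambda c: np.hypot(*(xy-c).T)-24,[0,0],loss="soft_l1",f_scale=.3); print("offset x,z mm",f.x,np.abs(f.fun).max())
print("shift for hole to TCP",R.from_quat(o["tool_rot"]).inv().apply(on_z("wrist",(323.6,193.9),.066,o)-o["position"])*1000)
```

```text
[[120.    23.6   -3.19]
 [126.    23.2   -4.22]
 [132.    23.2   -3.75]
 [138.    23.3   -4.4 ]
 [144.    23.1   -6.1 ]
 [150.    22.9   -5.68]
 [156.    23.    -5.51]
 [162.    23.2   -6.02]
 [168.    22.8   -5.29]
 [174.    22.8   -5.71]
 [180.    23.2   -5.45]
 [186.    22.8   -5.22]
 [192.    22.6   -5.68]
 [198.    22.7   -4.83]
 [204.    22.9   -4.91]
 [210.    22.9   -6.11]
 [216.    23.1   -5.82]
 [222.    23.3   -5.48]
 [228.    23.1   -3.49]
 [234.    22.8   -3.4 ]
 [240.    22.7   -2.81]]
offset x,z mm [1.19 0.19] 0.5228100123471613
shift for hole to TCP [-30.58 123.39   1.99]
```

{"name": "drive_tool", "arguments": {"plan": [[-16,0,1,0,0,0,20],[-31,0,1.8,0,0,0,20],[-31,0,1.8,0,0,0,20],[-31,10,1.8,0,0,0,20],[-31,20,1.8,0,0,0,20],[-31,30,1.8,0,0,0,20],[-31,30,1.8,0,0,0,20],[-31,30,1.8,0,0,0,20]]}}

```text
time: 8.35
position: [0.5105, -0.1836, 0.1592]
tool_rot: [-0.088, 0.702, -0.701, 0.087]
ft_force: [0.5, 0.4, -2.7]
grip_width: 0.0409
```

{"name": "drive_tool", "arguments": {"plan": [[0,4,0,0,0,0,20],[0,8,0,0,0,0,20],[0,12,0,0,0,0,20],[0,15,0,0,0,0,20],[0,15,0,0,0,0,20],[0,15,0,0,0,0,20]]}}

```text
time: 8.95
position: [0.511, -0.1836, 0.1448]
tool_rot: [-0.088, 0.702, -0.702, 0.088]
ft_force: [-0.0, 1.3, -4.4]
grip_width: 0.0409
```

{"name": "drive_tool", "arguments": {"plan": [[0,2,0,0,0,0,20],[0,4,0,0,0,0,20],[0,6,0,0,0,0,20],[0,8,0,0,0,0,20],[0,8,0,0,0,0,20],[0,8,0,0,0,0,20]]}}

```text
time: 9.55
position: [0.5103, -0.1826, 0.1362]
tool_rot: [-0.088, 0.703, -0.701, 0.087]
ft_force: [-1.3, 4.8, -4.2]
grip_width: 0.0411
```

{"name": "drive_tool", "arguments": {"plan": [[0,1.5,0,0,0,0,20],[0,3,0,0,0,0,20],[0,4.5,0,0,0,0,20],[0,6,0,0,0,0,20],[0,6,0,0,0,0,20]]}}

```text
time: 10.05
position: [0.5103, -0.1826, 0.1306]
tool_rot: [-0.088, 0.703, -0.701, 0.087]
ft_force: [-1.9, 5.3, -2.3]
grip_width: 0.041
```

{"name": "drive_tool", "arguments": {"plan": [[0,0,-0.5,0,0,0,20],[0,0,-1,0,0,0,20],[0,0,-1,0,0,0,20],[0,0,-1,0,0,0,20]]}}

```text
time: 10.45
position: [0.5104, -0.1824, 0.1306]
tool_rot: [-0.088, 0.702, -0.701, 0.087]
ft_force: [-2.2, 4.7, -3.5]
grip_width: 0.0406
```

{"name": "drive_tool", "arguments": {"plan": [[0,0,-0.5,0,0,0,20],[0,0,-1,0,0,0,20],[0,0,-1,0,0,0,20],[0,0,-1,0,0,0,20]]}}

```text
time: 10.85
position: [0.5106, -0.1821, 0.1308]
tool_rot: [0.088, -0.701, 0.702, -0.088]
ft_force: [-1.3, 2.6, -5.5]
grip_width: 0.0408
```

Better. I'll now lower slowly through the jaws, watching force.

{"name": "drive_tool", "arguments": {"plan": [[0,1,-0.5,0,0,0,20],[0,2,-0.5,0,0,0,20],[0,3,-0.5,0,0,0,20],[0,4,-0.5,0,0,0,20],[0,4,-0.5,0,0,0,20]]}}

```text
time: 11.35
position: [0.5109, -0.1817, 0.1273]
tool_rot: [0.087, -0.701, 0.702, -0.088]
ft_force: [-2.4, 1.9, -0.2]
grip_width: 0.0404
```

{"name": "drive_tool", "arguments": {"plan": [[0,1,0,0,0,0,20],[0,2,0,0,0,0,20],[0,3,0,0,0,0,20],[0,4,0,0,0,0,20],[0,4,0,0,0,0,20]]}}

```text
time: 11.85
position: [0.5108, -0.1817, 0.1227]
tool_rot: [0.088, -0.701, 0.702, -0.088]
ft_force: [-0.2, -0.3, -1.0]
grip_width: 0.0407
```

{"name": "drive_tool", "arguments": {"plan": [[0,1,0,0,0,0,20],[0,2,0,0,0,0,20],[0,3,0,0,0,0,20],[0,4,0,0,0,0,20],[0,4,0,0,0,0,20]]}}

```text
time: 12.35
position: [0.5105, -0.1814, 0.1186]
tool_rot: [0.088, -0.702, 0.702, -0.088]
ft_force: [-0.7, -0.3, -4.0]
grip_width: 0.0411
```

{"name": "drive_tool", "arguments": {"plan": [[0,1,0,0,0,0,20],[0,2,0,0,0,0,20],[0,3,0,0,0,0,20],[0,4,0,0,0,0,20],[0,5,0,0,0,0,20],[0,6,0,0,0,0,20],[0,7,0,0,0,0,20],[0,7,0,0,0,0,20]]}}

```text
time: 13.15
position: [0.5104, -0.1812, 0.1117]
tool_rot: [-0.088, 0.702, -0.702, 0.088]
ft_force: [-0.8, 0.7, -2.3]
grip_width: 0.0407
```

{"name": "drive_tool", "arguments": {"plan": [[0,1,0,0,0,0,20],[0,2,0,0,0,0,20],[0,3,0,0,0,0,20],[0,4,0,0,0,0,20],[0,5,0,0,0,0,20],[0,6,0,0,0,0,20],[0,7,0,0,0,0,20],[0,7,0,0,0,0,20]]}}

```text
time: 13.95
position: [0.5103, -0.1811, 0.1045]
tool_rot: [-0.088, 0.702, -0.701, 0.088]
ft_force: [0.1, 0.5, -3.0]
grip_width: 0.041
```

{"name": "drive_tool", "arguments": {"plan": [[0,1,0,0,0,0,20],[0,2,0,0,0,0,20],[0,3,0,0,0,0,20],[0,4,0,0,0,0,20],[0,4,0,0,0,0,20]]}}

```text
time: 14.45
position: [0.5104, -0.1812, 0.1007]
tool_rot: [-0.088, 0.702, -0.702, 0.088]
ft_force: [0.3, 0.1, -2.8]
grip_width: 0.0412
```

{"name": "drive_tool", "arguments": {"plan": [[0,0.5,0,0,0,0,20],[0,1,0,0,0,0,20],[0,1,0,0,0,0,20]]}}

```text
time: 14.75
position: [0.5105, -0.1813, 0.0999]
tool_rot: [-0.088, 0.702, -0.702, 0.088]
ft_force: [0.7, 0.0, -4.2]
grip_width: 0.0409
```

{"name": "drive_tool", "arguments": {"plan": [[0,0.5,0,0,0,0,20],[0,1,0,0,0,0,20],[0,1,0,0,0,0,20]]}}

```text
time: 15.05
position: [0.5106, -0.1813, 0.0991]
tool_rot: [0.088, -0.702, 0.702, -0.088]
ft_force: [0.0, -0.6, -2.9]
grip_width: 0.0409
```

{"name": "drive_tool", "arguments": {"plan": [[0,0.5,0,0,0,0,20],[0,0.5,0,0,0,0,20],[0,0.5,0,0,0,0,20]]}}

```text
time: 15.35
position: [0.5106, -0.1813, 0.0989]
tool_rot: [0.088, -0.702, 0.702, -0.088]
ft_force: [-0.3, -0.3, 3.2]
grip_width: 0.0412
```

{"name": "drive_tool", "arguments": {"plan": [[0,0.3,0,0,0,0,20],[0,0.6,0,0,0,0,20],[0,0.6,0,0,0,0,20],[0,0.6,0,0,0,0,20]]}}

```text
time: 15.75
position: [0.5107, -0.1814, 0.0989]
tool_rot: [0.087, -0.701, 0.702, -0.088]
ft_force: [-2.0, 0.5, 8.3]
grip_width: 0.0407
```

{"name": "drive_tool", "arguments": {"plan": [[0,-0.6,0,0,0,0,20],[0,-1.2,0,0,0,0,20],[0,-1.8,0,0,0,0,20],[0,-2.4,0,0,0,0,20],[0,-3,0,0,0,0,20],[0,-3,0,0,0,0,20]], "newtons": 58}}

```text
time: 16.35
position: [0.5104, -0.1812, 0.1005]
tool_rot: [-0.088, 0.702, -0.701, 0.088]
ft_force: [-0.5, -0.1, -3.3]
grip_width: 0.0407
```

{"name": "drive_tool", "arguments": {"plan": [[0,-0.5,0,0,0,0,20],[0,-1,0,0,0,0,20],[0,-1,0,0,0,0,20]]}}

```text
time: 16.65
position: [0.5105, -0.1813, 0.1019]
tool_rot: [0.088, -0.702, 0.702, -0.088]
ft_force: [-0.4, 0.5, -3.5]
grip_width: 0.0408
```

{"name": "drive_tool", "arguments": {"plan": [[0,-0.5,0,0,0,0,20],[0,-1,0,0,0,0,20],[0,-1,0,0,0,0,20]]}}

```text
time: 16.95
position: [0.5106, -0.1813, 0.1029]
tool_rot: [0.088, -0.702, 0.702, -0.088]
ft_force: [0.2, -0.2, -3.2]
grip_width: 0.0406
```

{"name": "drive_tool", "arguments": {"plan": [[0,-0.5,0,0,0,0,20],[0,-1,0,0,0,0,20],[0,-1,0,0,0,0,20]]}}

```text
time: 17.25
position: [0.5105, -0.1813, 0.1039]
tool_rot: [0.088, -0.702, 0.702, -0.088]
ft_force: [-0.5, -0.0, -2.7]
grip_width: 0.0406
```

{"name": "drive_tool", "arguments": {"plan": [[0,-0.5,0,0,0,0,20],[0,-1,0,0,0,0,20],[0,-1,0,0,0,0,20]]}}

```text
time: 17.55
position: [0.5104, -0.1812, 0.1047]
tool_rot: [-0.088, 0.702, -0.702, 0.088]
ft_force: [0.1, -0.5, -4.3]
grip_width: 0.0406
```

{"name": "drive_tool", "arguments": {"plan": [[0,-0.5,0,0,0,0,20],[0,-1,0,0,0,0,20],[0,-1,0,0,0,0,20]]}}

```text
time: 17.85
position: [0.5103, -0.1812, 0.1053]
tool_rot: [-0.088, 0.702, -0.702, 0.088]
ft_force: [0.1, -1.0, -10.8]
grip_width: 0.0407
```

{"name": "drive_tool", "arguments": {"plan": [[0,-0.5,0,0,0,0,20],[0,-1,0,0,0,0,20],[0,-1,0,0,0,0,20]]}}

```text
time: 18.15
position: [0.5103, -0.1812, 0.1062]
tool_rot: [-0.088, 0.702, -0.701, 0.088]
ft_force: [2.0, -2.1, -15.2]
grip_width: 0.0405
```

{"name": "drive_tool", "arguments": {"plan": [[0,-0.4,0,0,0,0,20],[0,-0.4,0,0,0,0,20],[0,-0.4,0,0,0,0,20]]}}

```text
time: 18.45
position: [0.5102, -0.1812, 0.1068]
tool_rot: [-0.088, 0.702, -0.701, 0.088]
ft_force: [1.4, -1.8, -17.6]
grip_width: 0.0408
```

{"name": "drive_tool", "arguments": {"plan": [[0,0,0,0,0,0,20],[0,0,0,0,0,0,20],[0,0,0,0,0,0,20],[0,0,0,0,0,0,20]]}}

```text
time: 18.85
position: [0.5103, -0.1811, 0.107]
tool_rot: [-0.088, 0.702, -0.702, 0.088]
ft_force: [1.9, -1.2, -19.5]
grip_width: 0.0408
```

{"name": "drive_tool", "arguments": {"plan": [[0,0.2,0,0,0,0,20],[0,0.2,0,0,0,0,20],[0,0.2,0,0,0,0,20],[0,0.2,0,0,0,0,20],[0,0.2,0,0,0,0,20],[0,0.2,0,0,0,0,20],[0,0.2,0,0,0,0,20]]}}

```text
time: 19.55
position: [0.5103, -0.1811, 0.107]
tool_rot: [-0.088, 0.702, -0.702, 0.088]
ft_force: [2.3, -1.8, -18.9]
grip_width: 0.0406
```

{"name": "drive_tool", "arguments": {"plan": [[0,0,0,0,0,0,20],[0,0,0,0,0,0,20],[0,0,0,0,0,0,20],[0,0,0,0,0,0,20],[0,0,0,0,0,0,20]]}}

```text
time: 20.05
position: [0.5104, -0.1812, 0.107]
tool_rot: [-0.088, 0.702, -0.702, 0.088]
ft_force: [0.8, -1.0, -18.2]
grip_width: 0.0408
```

{"name": "drive_tool", "arguments": {"plan": [[0,1,0,0,0,0,20],[0,2,0,0,0,0,20],[0,3,0,0,0,0,20],[0,4,0,0,0,0,20],[0,5,0,0,0,0,20],[0,6,0,0,0,0,20],[0,7,0,0,0,0,20],[0,8,0,0,0,0,20],[0,9,0,0,0,0,20],[0,9,0,0,0,0,20]]}}

```text
time: 21.05
position: [0.5111, -0.1817, 0.0989]
tool_rot: [0.087, -0.701, 0.702, -0.088]
ft_force: [-1.3, -0.3, 4.1]
grip_width: 0.0407
```

{"name": "drive_tool", "arguments": {"plan": [[0,0.3,0,0,0,0,20],[0,0.6,0,0,0,0,20],[0,0.6,0,0,0,0,20]]}}

```text
time: 21.35
position: [0.5112, -0.1817, 0.0989]
tool_rot: [0.087, -0.701, 0.702, -0.088]
ft_force: [-1.5, 0.7, 8.4]
grip_width: 0.0406
```

Home again at the same height (0.0989), so there was no slip. I'll ease off the push, open and rise.

{"name": "drive_tool", "arguments": {"plan": [[0,-0.8,0,0,0,0,20],[0,-0.8,0,0,0,0,42],[0,-0.8,0,0,0,0,55],[0,-0.8,0,0,0,0,87],[0,-0.8,0,0,0,0,87],[0,-0.8,0,0,0,0,87],[0,-0.8,0,0,0,0,87],[0,-0.8,0,0,0,0,87],[0,-0.8,0,0,0,0,87]]}}

```text
time: 22.25
position: [0.5105, -0.1813, 0.0981]
tool_rot: [-0.088, 0.702, -0.702, 0.088]
ft_force: [-0.0, -0.2, -0.2]
grip_width: 0.0847
```

{"name": "drive_tool", "arguments": {"plan": [[0,-15,0,0,0,0,87],[0,-40,0,0,0,0,87],[0,-75,0,0,0,0,87],[0,-110,0,0,0,0,87],[15,-140,0,0,0,0,87],[40,-150,0,0,0,0,87],[55,-150,0,0,0,0,87],[55,-150,0,0,0,0,87],[55,-150,0,0,0,0,87]]}}

```text
time: 23.15
position: [0.4569, -0.1946, 0.2474]
tool_rot: [-0.088, 0.702, -0.701, 0.087]
ft_force: [-0.3, -0.5, -0.7]
grip_width: 0.0871
```

Run:
```python
from h import *
np.set_printoptions(precision=4,suppress=True)
o=get_obs(); im=camera("wrist"); s=camera("scene")
print(o["time"],o["position"],o["ft_force"],o["grip_width"])
print("head exp home",proj([.5105,-.182,.14],o),"if 4mm up",proj([.5105,-.182,.144],o))
for c,t in (("wrist","nozzle_grip"),("scene","nozzle_flange"),("scene","nozzle_grip")): print(c,t,[(round(d["conf"],2),np.round(d["location"],1)) for d in mark_of(c,t)])
a=cv2.resize(im[60:300,180:460],(466,400),interpolation=cv2.INTER_CUBIC); b=cv2.resize(s[170:290,240:340],(333,400),interpolation=cv2.INTER_CUBIC)
cv2.imwrite("pics/end.png",np.hstack([a,b]))
```

```text
23.15 [ 0.4569 -0.1946  0.2474] [-0.2569 -0.5415 -0.6762] 0.0871424918505164
head exp home [np.float64(322.6894548879463), np.float64(163.8916978884065)] if 4mm up [np.float64(322.72400925963086), np.float64(164.166774859782)]
wrist nozzle_grip [(0.93, array([322.7, 163.1]))]
scene nozzle_flange [(0.7, array([296.3, 231.3]))]
scene nozzle_grip [(0.65, array([292.6, 209.4])), (0.53, array([294.2, 230.5]))]
```

View pics/end.png

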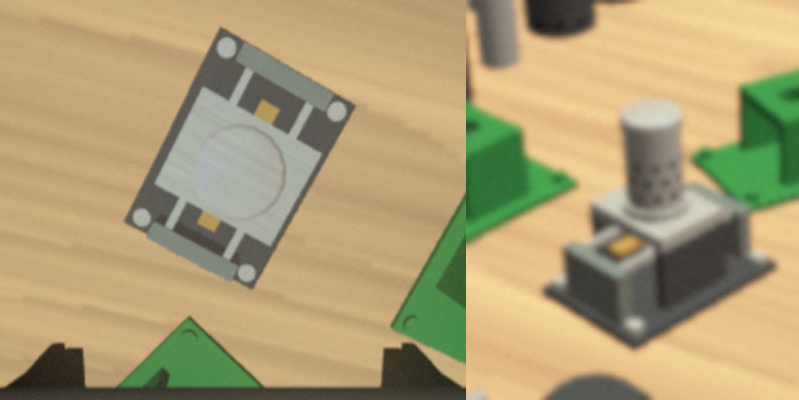

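The picture shows the nozzle upright in the steel seat with its flange flat on the slab. Its head is at wrist (323,163), as expected for home, and the gripper is clear of everything.

```bash
python3 -c "
from rig import *
print(hand_in())"
```

```text
the job is handed in; nothing more can be done
None
```

I took the nozzle from the wooden stand and pressed it into the grey steel seat with brass jaws, and the clip held it under a proof pull. It is now standing upright in that seat and the job is handed in; the hand-in gave no verdict.

- **Snap and seating:** The jaws gave a slight resistance with the flange about 28 mm up. The flange met the rigid stop at TCP z 0.0989 m, against 0.099 m expected. The push there was about 12 N.
- **Proof pull:** After about 6 mm of free play the clip caught. I held the pull for about 1.9 s: it was about 12 N net of the nozzle's weight at first, then about 14 to 16 N. I weighed the nozzle at roughly 3.5 N in the gripper, and the force readings scatter by about 1 N.
- **Lowering and release:** The nozzle came down to the same 0.0989 m, so it had not slipped in the grip. I eased off the push, opened the fingers and moved clear, finishing at 23 s on the robot's clock.
- **Last checks:** In the final pictures the nozzle is upright with its flange flat on the slab. Its head is within 1 pixel of where home puts it, and the force reading was near zero.
- **Disagreements:** On the way in, the spigot rubbed the hole wall with about 5 N sideways. I shifted about 2.5 mm to relieve it. I did not re-measure where the bystanders are, but the arm stayed well away from them.

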